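# Clear the board and hold the magnifier over the chip

### The job

Get the circuit board ready for inspection: first take the cleaning brush off the board clamp and stand it, bristles up, in the red cup, and let go of it. Then draw the magnifier out of its sloping rest, turn it flat and finish while still holding it there, raised, lens level and centred over the big black chip, about 10 cm above it. Leave everything else where it is.

Things in the scene. Friction and masses are not known exactly. Their poses are not given: they have to be found in the camera images.
- board_clamp: Heavy fixed board clamp: base 150 x 140 mm; two aluminium rails, each 140 mm long (along its x) and 10 mm wide, centred at its y = +65 and -65 mm, flat tops 60 mm above the bench. Between them lies a green circuit board, top face 32 mm above the bench, small parts on it up to 40 mm above the bench. Origin: centre of the underside.
- chip: The large square black chip on the green board, 22 x 22 x 4 mm with a small white dot in one corner; it cannot move. Origin: centre of its underside, on the board's top face (32 mm above the bench); z up.
- brush_center (a point): Middle of the loose cleaning brush (190 mm long along its x, handle 14 mm wide and 10 mm thick, 40 g). It lies flat across the two rails, roughly along the rails' crossing direction, its axis 65 mm above the bench. +x points to the bristles: blue handle from x = -95 to +55 mm, metal ferrule and pale bristles (18 mm wide, 10 mm thick) from +55 to +95 mm. z is up while it lies.
- brush_end (a point): Plain blue handle end of the brush (95 mm from its middle); this end goes down into the cup.
- brush_head (a point): Bristle end of the brush (95 mm from its middle).
- brush: The same brush as a body; origin 5 mm below its middle, same axes.
- cup: Round red tool cup, 58 mm outside, 50 mm inside, 88 mm high, inner floor 5 mm above the bench, standing loose, 0.5 kg, empty. Origin: centre of the underside; z up.
- stand: Fixed magnifier rest, base 130 x 100 x 12 mm (x = -75 to +55). A grey pocket slopes 45 degrees, rising towards its +x; the lens lies 55 mm deep in it under two lips, 3 mm play. It is open only at the upper end: the magnifier comes out when drawn 60 mm or more along the slope, up and towards +x. Origin: on the bench, midway across; lens centre starts at x = -29, z = 58 mm.
- lens (a point): Centre of the magnifier's lens. The magnifier is loose, 90 g: round lens 70 mm across and 10 mm thick with a straight orange handle, 18 mm wide, 10 mm thick, running from 33 to 133 mm from the lens centre along +x; z is the lens's axis (square to the glass), y across the handle. It balances about 50 mm from the lens centre. At the start the lens is in the rest's pocket and the handle sticks up and out at 45 degrees.
- handle (a point): Middle of the magnifier's orange handle, 83 mm from the lens centre; same axes as the lens. Free space all round it from 45 to 133 mm from the lens centre.
- magnifier: The same magnifier as a body; origin 5 mm below the lens centre along its z, same axes.
- screwdriver: Bystander: red screwdriver lying on the bench. Leave it where it is. Origin: underside.
- reel: Bystander: yellow reel, 60 mm across, 40 mm high. Leave it where it is. Origin: underside.
- tray: Bystander: blue parts tray, 200 x 130 x 45 mm. Leave it where it is. Origin: underside.
- meter: Bystander: yellow hand meter lying flat, 150 x 75 x 42 mm. Leave it where it is. Origin: underside.
- jar: Bystander: small jar, 52 mm across, 70 mm high. Leave it where it is. Origin: underside.
- terminal_bar: Bystander: blue bar, 85 x 16 x 14 mm. Leave it where it is. Origin: underside.
There are look-alikes about, which are no part of the job. Of the things that look like the magnifier, the larger one is meant.

How it is judged:
By the outcome, as a careful person would: the job done as asked, in the order asked, and still so for the second after the job is handed in, while the arm keeps its last pose, push and grip.
It also fails if it takes over 64 s, if anything falls off the work surface, if the arm or the gripper's body presses on something with over 40 N, if the wrist force passes 120 N, or if a joint passes its speed limit or range.

### The arm

A 6-joint arm with a two-finger parallel gripper is mounted at the origin on the work surface. World frame = base frame: x ahead of the robot, y to its left, z up, the work surface at z = 0. Lengths are in m, angles in rad, forces in N, time in s.
With the tool pointing down it reaches from about 0.25 to 0.775 m from the base axis. Payload 4 kg.
Tool frame: the origin (TCP) lies on the centre line of the jaws, within the pads' length; the fingertips stand 22 mm ahead of it and the grasp point (between the pads) lies 3 mm ahead of it; z points along the fingers, y is the direction in which the jaws open and shut (so a half turn about z gives the same grasp; the last joint's range is limited). The gripper opens to 94 mm and grips with 3 to 60 N. Pads are 16 mm wide; open, the fingers measure 119 mm over their backs; the gripper's body (75 mm by 177 mm) begins 78 mm behind the grasp point.
Start: joints at [-1.365, 0.087, 1.371, -0, 1.684, -0.103], TCP at [0.167, -0.524, 0.228] pointing down, gripper open.
Joint ranges: [-3.1, 3.1], [-0.76, 2.03], [0.27, 2.55], [-1.08, 4.22], [0.17, 2.65], [-2.57, 2.57]. Speed limits (rad/s): [2.79, 2.79, 3.14, 3.14, 3.14, 3.14].

### API

Orientations are given as [roll, pitch, yaw] about the fixed x, y, z axes, in that order (R = Rz(yaw) Ry(pitch) Rx(roll)).
In Python, from bench import robot gives the robot as it stands. The module is installed in compiled form; this text tells all that it offers.
- The arm moves only by the shell command python3 -m inch 'ROWS'. ROWS is JSON, a list of rows, each an object with "linear": the shift along the world's x, y, z scaled (see below), a list of three; "twist": the turn about the world's z scaled (see below); "gripper": the opening, from 0 (shut) to 1 (fully open). In form: [{"linear": [x, y, z], "twist": twist, "gripper": gripper}, ...]. A call has 1 to 10 rows; each row is the pose to reach, as a shift and turn from the pose commanded when the call began; what a row does not reach only later rows make up. The controller multiplies each number of a shift by 0.1 m and each number of a turn by 60 degrees. A row lasts 1/12 s, in which the tool goes at most 41.7 mm and 7.16 degrees, less where a joint would pass 70% of its speed; a pose out of reach is approached as far as the arm can. A call with a number of a shift or a turn outside -1 to 1 is refused whole. A call with a gripper value outside its range is refused whole. The fingers move at their own pace and stop on an object; the grip force is fixed at half the most. Time passes only in rows, so rows that repeat a pose let the fingers close. It gives the time, the measured TCP pose, the force and the opening at its end, in the units of the state.
- robot.get_obs(): the state, without advancing time (a new reading comes with each control period).
- robot.snapshot(name): name is "scene" or "top"; returns a dict with "image" (420x560x3 uint8, red, green, blue), "depth" (420x560 float32, m along the optical axis (not along the pixel's ray), 0 where there is no reading), "mtx" (3x3 intrinsics, pixels), "rvec" (rotation vector, rad) and "tvec" (3), from world to camera coordinates, as OpenCV has them. Camera axes: x right, y down, z forward; pixel columns grow to the right and rows downward; lengths in m; the calibration is good to about 2 mm. A picture is of the moment at which its call begins.
- robot.close_job(): hands the job in, once; it reports no verdict.
The state is a dict: "time": time; "joint_positions": joint angles; "qvel": joint speeds; "joint_torque": joint torques, N m; "tool_pos": TCP position; "ee_rot": TCP orientation; "wrist_force": force on the tool from outside, world axes, zero at the start; "wrist_torque": the same for the moment, N m; "width": finger opening in m.
Only numpy, scipy, OpenCV 4.12 (cv2) and the standard library are available. Lean on these libraries where they do the work, as an engineer would, in place of code of your own. Each camera call takes 0.05 s, during which the arm holds its last target.

## Working session

There is one attempt and no reset: what is moved stays moved. The work goes in short steps, Python scripts to look and compute and a shell command to move; the robot and the scene stay as the last step left them, time stands still between calls to the robot, and variables do not carry over. Pictures are saved under pics/ and viewed, and the job is handed in when it is done.

```bash
mkdir -p pics; ls; cat > h.py <<'E'
import numpy as np, cv2
from bench import robot
def snap(n,tag):
    s=robot.snapshot(n); cv2.imwrite(f'pics/{tag}.png',s['image'][:,:,::-1]); np.savez(f'pics/{tag}.npz',**s); return s
def load(tag): return dict(np.load(f'pics/{tag}.npz'))
def RT(s): return cv2.Rodrigues(np.asarray(s['rvec'],float))[0],np.asarray(s['tvec'],float).ravel()
def cast(s,u,v,z):
    R,t=RT(s); c=-R.T@t; d=R.T@np.linalg.solve(s['mtx'],[u,v,1.]); return c+d*(z-c[2])/d[2]
def cloud(s):
    R,t=RT(s); d=s['depth']; v,u=np.mgrid[:d.shape[0],:d.shape[1]]
    p=np.stack([u,v,np.ones_like(u)],-1)@np.linalg.inv(s['mtx']).T*d[...,None]
    w=(p-t)@R; w[d==0]=np.nan; return w
def proj(s,P):
    return cv2.projectPoints(np.asarray(P,float).reshape(-1,3),s['rvec'],s['tvec'],s['mtx'],None)[0].reshape(-1,2)
E
python3 - <<'E'
from h import *
for n in('scene','top'):
    s=snap(n,n+'0'); R,t=RT(s); print(n,-R.T@t,R[2],s['mtx'][0,0])
o=robot.get_obs(); print({k:np.round(v,3) for k,v in o.items()})
E
```

```text
pics
scene [ 1.36182555 -0.6434212   0.91781664] [-0.65715041  0.45356524 -0.60202318] 459.1506848253129
top [ 0.27870158 -0.0350113   1.34856923] [ 0.16876918 -0.0013376  -0.98565469] 422.1412373142151
{'time': np.float64(0.1), 'joint_positions': array([-1.365,  0.088,  1.372,  0.   ,  1.684, -0.103]), 'qvel': array([ 0.001, -0.001, -0.002, -0.001, -0.   ,  0.   ]), 'joint_torque': array([ 2.0000e-03, -3.4125e+01, -3.0330e+01,  7.2000e-02,  3.0000e-02,
       -0.0000e+00]), 'tool_pos': array([ 0.167, -0.524,  0.226]), 'ee_rot': array([-3.14 , -0.   ,  0.309]), 'wrist_force': array([0.414, 0.221, 0.458]), 'wrist_torque': array([-0.007,  0.051, -0.024]), 'width': np.float64(0.094)}
```

View pics/scene0.png

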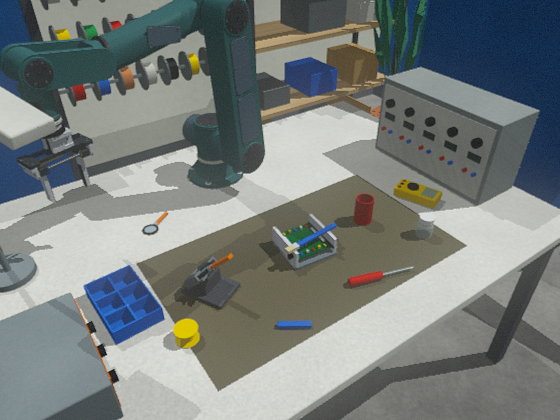

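View pics/top0.png

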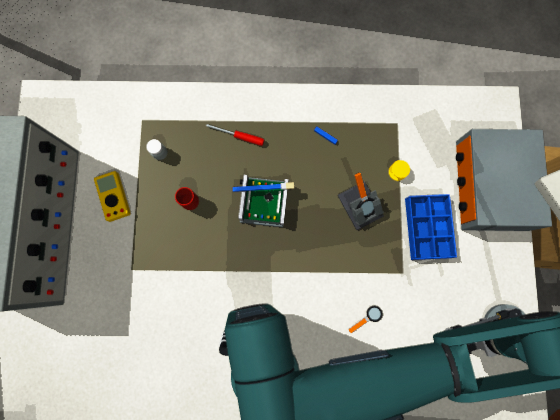

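```bash
python3 - <<'E'
from h import *
a=load('top0')['image'][:,:,::-1]; b=load('scene0')['image'][:,:,::-1]
A=cv2.resize(a[160:240,225:305],None,fx=5,fy=5,interpolation=cv2.INTER_CUBIC)
B=cv2.resize(a[145:225,325:405],None,fx=5,fy=5,interpolation=cv2.INTER_CUBIC)
cv2.imwrite('pics/c1.png',np.hstack([A,B]))
A=cv2.resize(b[200:280,260:350],None,fx=4.4,fy=4.4,interpolation=cv2.INTER_CUBIC)
B=cv2.resize(b[240:320,170:260],None,fx=4.4,fy=4.4,interpolation=cv2.INTER_CUBIC)
cv2.imwrite('pics/c2.png',np.hstack([A,B]))
E
```

```text
(no output)
```

View pics/c1.png

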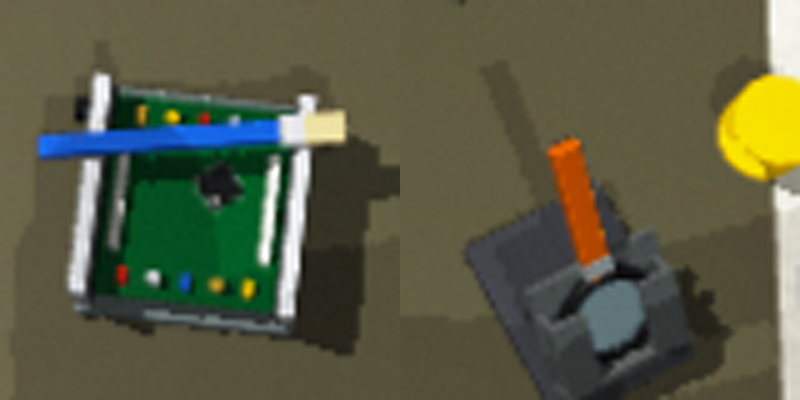

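View pics/c2.png

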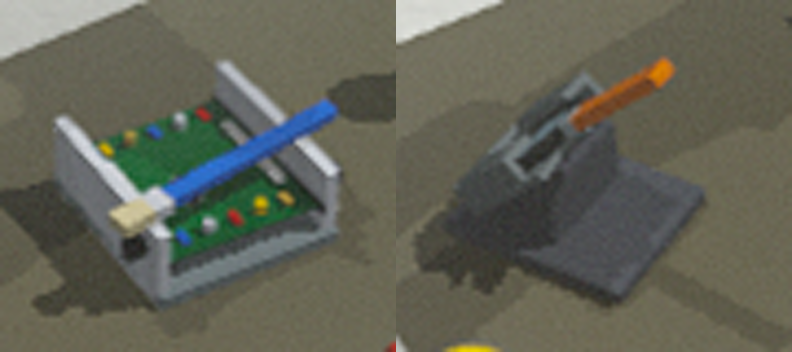

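```bash
python3 - <<'E'
from h import *
s=load('top0'); hsv=cv2.cvtColor(s['image'],cv2.COLOR_RGB2HSV); H,S,V=[hsv[...,i].astype(int) for i in range(3)]
W=cloud(s)
def reg(m,box):
    k=np.zeros(m.shape,bool); u0,u1,v0,v1=box; k[v0:v1,u0:u1]=1; return m&k
def info(name,m,z):
    v,u=np.nonzero(m); c,sz,ang=cv2.minAreaRect(np.stack([u,v],1).astype(np.float32)); 
    bp=cv2.boxPoints((c,sz,ang)); print(name,len(u),'c',np.round(c,1),'world',np.round(cast(s,*c,z),4)); print('  corners',[np.round(cast(s,*p,z)[:2],3).tolist() for p in bp],'depthmed',np.round(np.nanmedian(W[m],0),3))
blue=(H>100)&(H<125)&(S>150)
info('brushblue',reg(blue,(228,290,175,200)),.070)
info('cup',reg(((H<8)|(H>172))&(S>120),(165,215,180,220)),.088)
info('orange',reg((H>5)&(H<18)&(S>170),(345,375,165,205)),.13)
m=reg((H>15)&(H<32)&(S>50)&(S<150)&(V>150),(280,300,178,195)); info('bristle',m,.07)
m=reg((V<50)&(S<140),(258,278,188,206)); info('chip',m,.036)
for tag in('scene0',):
    q=load(tag); print('scene proj chip')
# column cloud samples
m=reg((H>5)&(H<18)&(S>170),(345,375,165,205)); P=W[m]; P=P[~np.isnan(P).any(1)]; print(np.round(P[np.argsort(P[:,2])][::8],3))
P=W[reg(blue,(228,290,175,200))]; print(np.round(P[np.argsort(P[:,1])][::12],3))
E
```

```text
brushblue 229 c [256.5 187.4] world [0.5637 0.0347 0.07  ]
  corners [[0.565, 0.108], [0.578, -0.038], [0.562, -0.039], [0.55, 0.107]] depthmed [0.564 0.033 0.069]
cup 406 c [186.5 198.5] world [0.5226 0.2457 0.088 ]
  corners [[0.53, 0.293], [0.571, 0.256], [0.515, 0.198], [0.475, 0.236]] depthmed [0.534 0.258 0.046]
orange 161 c [360.2 184.6] world [ 0.5627 -0.2754  0.13  ]
  corners [[0.596, -0.256], [0.602, -0.276], [0.53, -0.294], [0.524, -0.275]] depthmed [ 0.564 -0.276  0.127]
bristle 50 c [289.5 185. ] world [ 0.5726 -0.0676  0.07  ]
  corners [[0.582, -0.057], [0.582, -0.078], [0.563, -0.078], [0.563, -0.057]] depthmed [ 0.573 -0.066  0.069]
chip 44 c [268.4 196.7] world [ 0.5418 -0.0018  0.036 ]
  corners [[0.546, 0.014], [0.558, -0.005], [0.538, -0.018], [0.526, 0.002]] depthmed [ 0.543 -0.004  0.036]
scene proj chip
[[ 0.614 -0.284  0.002]
 [ 0.532 -0.286  0.098]
 [ 0.543 -0.295  0.102]
 [ 0.54  -0.285  0.104]
 [ 0.542 -0.291  0.107]
 [ 0.548 -0.275  0.11 ]
 [ 0.55  -0.28   0.115]
 [ 0.555 -0.28   0.118]
 [ 0.557 -0.27   0.121]
 [ 0.563 -0.276  0.125]
 [ 0.562 -0.281  0.127]
 [ 0.564 -0.274  0.132]
 [ 0.566 -0.277  0.135]
 [ 0.572 -0.276  0.137]
 [ 0.574 -0.267  0.142]
 [ 0.579 -0.266  0.145]
 [ 0.585 -0.275  0.146]
 [ 0.581 -0.266  0.149]
 [ 0.592 -0.268  0.152]
 [ 0.588 -0.264  0.156]]
[[ 0.565 -0.038  0.062]
 [ 0.568 -0.032  0.073]
 [ 0.574 -0.026  0.074]
 [ 0.565 -0.016  0.071]
 [ 0.563 -0.007  0.069]
 [ 0.569 -0.001  0.07 ]
 [ 0.56   0.005  0.066]
 [ 0.562  0.015  0.068]
 [ 0.566  0.021  0.068]
 [ 0.57   0.03   0.076]
 [ 0.566  0.036  0.067]
 [ 0.565  0.046  0.07 ]
 [ 0.569  0.052  0.064]
 [ 0.568  0.061  0.07 ]
 [ 0.562  0.067  0.068]
 [ 0.561  0.076  0.071]
 [ 0.555  0.086  0.068]
 [ 0.555  0.095  0.071]
 [ 0.556  0.102  0.065]
 [   nan    nan    nan]]
```

```bash
python3 - <<'E'
from h import *
s=load('top0'); hsv=cv2.cvtColor(s['image'],cv2.COLOR_RGB2HSV); H,S,V=[hsv[...,i].astype(int) for i in range(3)]
def reg(m,box):
    k=np.zeros(m.shape,bool); u0,u1,v0,v1=box; k[v0:v1,u0:u1]=1; return m&k
def cl(s,box,f,zmin,zmax):
    W=cloud(s); hsv=cv2.cvtColor(s['image'],cv2.COLOR_RGB2HSV).astype(int)
    m=reg(f(hsv[...,0],hsv[...,1],hsv[...,2]),box)&(W[...,2]>zmin)&(W[...,2]<zmax); return W[m]
red=lambda H,S,V:((H<8)|(H>172))&(S>120)
q=load('scene0')
for n,ss,b in(('top',s,(165,215,180,220)),('scene',q,(345,385,185,235))):
    P=cl(ss,b,red,.0,.12); 
    # circle fit of outer wall
    P2=P[(P[:,2]>.08)]; print(n,len(P2),'rim range',np.round(P2.min(0),3),np.round(P2.max(0),3),P2.mean(0).round(3))
og=lambda H,S,V:(H>5)&(H<18)&(S>150)
for n,ss,b in(('top',s,(345,375,165,210)),('scene',q,(195,240,245,285))):
    P=cl(ss,b,og,.08,.2); c=P.mean(0); d=np.linalg.svd(P-c)[2][0]; d*=np.sign(d[2]); t=(P-c)@d
    print(n,len(P),'c',c.round(3),'d',d.round(3),np.degrees(np.arctan2(d[1],d[0])),np.degrees(np.arcsin(d[2])),t.min(),t.max(), 'ends',(c+d*t.min()).round(3),(c+d*t.max()).round(3))
# rails
for nm,pts in(('L',[(245.4,175.),(240,218.)]),('R',[(286.6,179.4),(282.4,223)])):
    print(nm,[cast(s,*p,.06).round(3)[:2] for p in pts])
wh=lambda H,S,V:(S<60)&(V>140)
for n,b in(('L',(236,252,170,222)),('R',(280,292,176,226))):
    P=cl(s,b,wh,.045,.075); print(n,len(P),np.nanmedian(P,0).round(3)); l=cv2.fitLine(P[:,:2].astype(np.float32),cv2.DIST_HUBER,0,.01,.01).ravel(); print(l.round(3),P[:,0].min(),P[:,0].max())
E
```

```text
top 91 rim range [0.503 0.225 0.08 ] [0.56  0.282 0.094] [0.531 0.254 0.087]
scene 83 rim range [0.503 0.22  0.08 ] [0.565 0.278 0.09 ] [0.535 0.249 0.084]
top 155 c [ 0.563 -0.276  0.128] d [0.64  0.33  0.694] 27.275767746052328 43.98382054084626 -0.04616906387518842 0.04107368020356227 ends [ 0.533 -0.291  0.096] [ 0.589 -0.262  0.157]
scene 103 c [ 0.572 -0.282  0.129] d [0.605 0.386 0.696] 32.53934406326907 44.09793922726509 -0.047038032353388 0.03683703314109801 ends [ 0.544 -0.3    0.097] [ 0.595 -0.267  0.155]
L [array([0.605, 0.071]), array([0.469, 0.084])]
R [array([ 0.593, -0.059]), array([ 0.455, -0.047])]
L 116 [0.529 0.079 0.06 ]
[ 0.995 -0.095  0.534  0.078] 0.4683428728408915 0.6065187617699124
R 144 [ 0.53  -0.051  0.061]
[ 0.998 -0.059  0.53  -0.05 ] 0.45770995530226277 0.5942852209975685
```

```bash
python3 -m inch '[{"linear":[1,1,0.5],"twist":0.26,"gripper":1},{"linear":[1,1,0.5],"twist":0.26,"gripper":1},{"linear":[1,1,0.5],"twist":0.26,"gripper":1},{"linear":[1,1,0.5],"twist":0.26,"gripper":1}]'
```

```text
time: 0.43
tool_pos: [0.2691, -0.4218, 0.2788]
ee_rot: [3.14, -0.001, 0.584]
wrist_force: [0.2, -0.4, -0.3]
width: 0.0942
```

```bash
for i in 1 2; do :; done; python3 -m inch '[{"linear":[0.75,1,0],"twist":0.26,"gripper":1},{"linear":[0.75,1,0],"twist":0.26,"gripper":1},{"linear":[0.75,1,0],"twist":0.26,"gripper":1},{"linear":[0.75,1,0],"twist":0.26,"gripper":1}]'
python3 -m inch '[{"linear":[0.75,1,0],"twist":0.26,"gripper":1},{"linear":[0.75,1,0],"twist":0.26,"gripper":1},{"linear":[0.75,1,0],"twist":0.26,"gripper":1},{"linear":[0.75,1,0],"twist":0.26,"gripper":1}]'
python3 -m inch '[{"linear":[0.75,1,0],"twist":0.26,"gripper":0.5},{"linear":[0.75,1,0],"twist":0.26,"gripper":0.5},{"linear":[0.75,1,0],"twist":0.26,"gripper":0.5},{"linear":[0.75,1,0],"twist":0.26,"gripper":0.5}]'
python3 -m inch '[{"linear":[0.75,0.95,-0.5],"twist":0.25,"gripper":0.5},{"linear":[0.75,0.95,-0.5],"twist":0.25,"gripper":0.5},{"linear":[0.75,0.95,-0.5],"twist":0.25,"gripper":0.5},{"linear":[0.75,0.95,-0.5],"twist":0.25,"gripper":0.5},{"linear":[0.75,0.95,-0.5],"twist":0.25,"gripper":0.5}]'
```

```text
time: 0.77
tool_pos: [0.3457, -0.3185, 0.2777]
ee_rot: [3.141, -0.004, 0.863]
wrist_force: [0.2, -1.3, 0.1]
width: 0.094
time: 1.1
tool_pos: [0.4201, -0.2187, 0.277]
ee_rot: [-3.141, -0.004, 1.135]
wrist_force: [0.0, -0.7, -0.0]
width: 0.0943
time: 1.43
tool_pos: [0.4947, -0.1192, 0.2764]
ee_rot: [-3.141, -0.004, 1.406]
wrist_force: [-0.4, -0.2, -0.1]
width: 0.0705
time: 1.85
tool_pos: [0.5668, -0.0283, 0.2246]
ee_rot: [-3.136, -0.001, 1.662]
wrist_force: [-0.1, 0.3, -0.4]
width: 0.0475
```

```bash
python3 -m inch '[{"linear":[0,0,-1],"twist":0,"gripper":0.5},{"linear":[0,0,-1],"twist":0,"gripper":0.5},{"linear":[0,0,-1],"twist":0,"gripper":0.5}]'
python3 -m inch '[{"linear":[0.02,0.01,-0.55],"twist":0,"gripper":0.5},{"linear":[0.02,0.01,-0.55],"twist":0,"gripper":0.5},{"linear":[0.02,0.01,-0.55],"twist":0,"gripper":0.5}]'
python3 - <<'E'
from h import *
snap('scene','s1');snap('top','t1')
a=load('s1')['image'][160:290,230:370,::-1]; cv2.imwrite('pics/s1c.png',cv2.resize(a,None,fx=4,fy=4))
E
```

```text
time: 2.1
tool_pos: [0.5639, -0.0309, 0.1229]
ee_rot: [-3.134, -0.0, 1.657]
wrist_force: [0.3, 1.0, -0.1]
width: 0.047
time: 2.35
tool_pos: [0.5654, -0.0299, 0.0683]
ee_rot: [-3.133, -0.001, 1.657]
wrist_force: [0.0, -0.2, 0.6]
width: 0.0468
```

View pics/s1c.png

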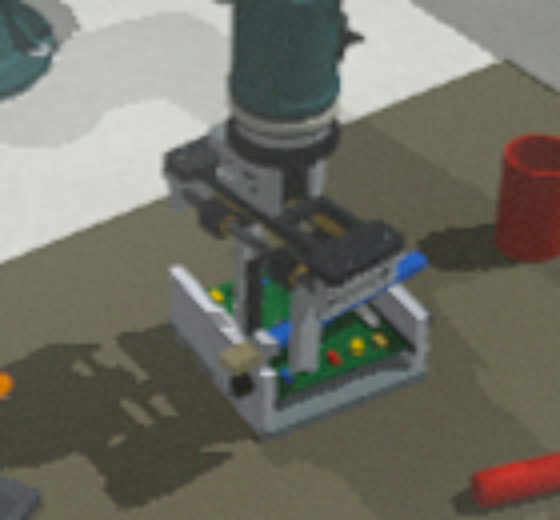

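```bash
python3 -m inch '[{"linear":[0.03,0,0],"twist":0,"gripper":0.3},{"linear":[0.03,0,0],"twist":0,"gripper":0},{"linear":[0.03,0,0],"twist":0,"gripper":0},{"linear":[0.03,0,0],"twist":0,"gripper":0},{"linear":[0.03,0,0],"twist":0,"gripper":0}]'
python3 -m inch '[{"linear":[0,0,0.3],"twist":0,"gripper":0},{"linear":[0,0,0.8],"twist":0,"gripper":0},{"linear":[0,0,0.8],"twist":0,"gripper":0},{"linear":[0,0,0.8],"twist":0,"gripper":0}]'
python3 - <<'E'
from h import *
snap('scene','s2');snap('top','t2')
a=load('s2')['image'][140:290,230:390,::-1]; b=load('t2')['image'][140:240,150:310,::-1]
a=cv2.resize(a,(640,600));b=cv2.resize(b,(640,400));cv2.imwrite('pics/s2c.png',a);cv2.imwrite('pics/t2c.png',b)
E
```

```text
time: 2.87
tool_pos: [0.5726, -0.028, 0.0734]
ee_rot: [3.14, 0.0, 1.66]
wrist_force: [0.5, 0.1, -0.7]
width: 0.0171
time: 3.2
tool_pos: [0.5748, -0.0283, 0.1576]
ee_rot: [3.132, 0.002, 1.66]
wrist_force: [-0.1, 0.4, -1.5]
width: 0.0138
```

View pics/s2c.png

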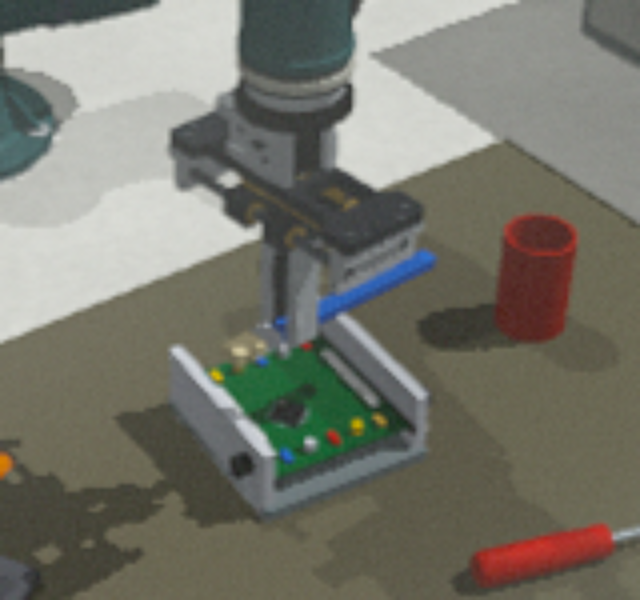

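```bash
python3 -m inch '[{"linear":[0.05,1,0],"twist":-0.17,"gripper":0},{"linear":[0.05,1,0],"twist":-0.17,"gripper":0},{"linear":[0.05,1,0],"twist":-0.17,"gripper":0},{"linear":[0.05,1,0],"twist":-0.17,"gripper":0}]'
python3 -m inch '[{"linear":[0,0.32,0],"twist":0,"gripper":0},{"linear":[0,0.32,-0.4],"twist":0,"gripper":0},{"linear":[0,0.32,-0.7],"twist":0,"gripper":0},{"linear":[0,0.32,-0.7],"twist":0,"gripper":0}]'
python3 - <<'E'
from h import *
snap('scene','s3');snap('top','t3')
a=load('s3')['image'][140:290,230:390,::-1]; b=load('t3')['image'][140:240,150:310,::-1]
a=cv2.resize(a,(400,375));b=cv2.resize(b,(400,250));cv2.imwrite('pics/s3c.png',np.vstack([a,b[:220]]))
E
```

```text
time: 3.63
tool_pos: [0.5754, 0.076, 0.1493]
ee_rot: [-3.136, -0.001, 1.487]
wrist_force: [-0.6, 0.9, -0.6]
width: 0.0134
time: 3.97
tool_pos: [0.572, 0.1033, 0.0738]
ee_rot: [-3.127, 0.003, 1.482]
wrist_force: [-0.4, -0.5, -1.0]
width: 0.0137
```

View pics/s3c.png

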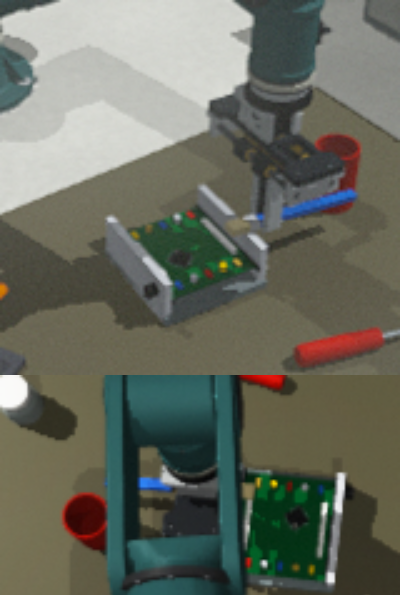

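```bash
python3 -m inch '[{"linear":[0,0,-0.04],"twist":0,"gripper":0},{"linear":[0,0,-0.08],"twist":0,"gripper":0},{"linear":[0,0,-0.1],"twist":0,"gripper":0},{"linear":[0,0,-0.12],"twist":0,"gripper":0},{"linear":[0,0,-0.12],"twist":0,"gripper":0}]'
cat > blue.py <<'E'
from h import *
import sys
# brush axis from scene cloud, blue points in box near TCP
def brush(tag):
    for n in('scene','top'):
        s=snap(n,tag+n); W=cloud(s); hsv=cv2.cvtColor(s['image'],cv2.COLOR_RGB2HSV).astype(int)
        H,S,V=hsv[...,0],hsv[...,1],hsv[...,2]
        t=robot.get_obs()['tool_pos']
        m=(H>100)&(H<125)&(S>150)&(np.linalg.norm(W-t,axis=-1)<.2)&(W[...,2]>.0)
        P=W[m]
        if len(P)<15: print(n,'few',len(P)); continue
        P=P[np.linalg.norm(P-np.median(P,0),axis=1)<.11]
        c=P.mean(0); d=np.linalg.svd(P-c)[2][0]; d*=np.sign(d[2]) ; k=(P-c)@d
        print(n,len(P),'c',c.round(3),'d',d.round(3),'elev',np.degrees(np.arcsin(d[2])).round(1),'ends',(c+d*k.min()).round(3),(c+d*k.max()).round(3))
if __name__=='__main__':
    brush(sys.argv[1])
    tag=sys.argv[1]; u,v=[int(x) for x in sys.argv[2:4]]
    a=load(tag+'scene')['image'][max(v-75,0):v+75,max(u-90,0):u+90,::-1]; cv2.imwrite('pics/'+tag+'c.png',cv2.resize(a,(600,500)))
E
python3 blue.py s4 330 215
```

```text
time: 4.48
tool_pos: [0.578, 0.1037, 0.0724]
ee_rot: [3.139, 0.0, 1.481]
wrist_force: [-0.7, -0.3, 3.6]
width: 0.0136
scene 126 c [0.586 0.176 0.055] d [-0.095 -0.987  0.13 ] elev 7.4 ends [0.592 0.237 0.047] [0.578 0.091 0.066]
top 43 c [0.582 0.181 0.057] d [-0.256 -0.953  0.164] elev 9.4 ends [0.586 0.196 0.054] [0.576 0.16  0.06 ]
```

View pics/s4c.png

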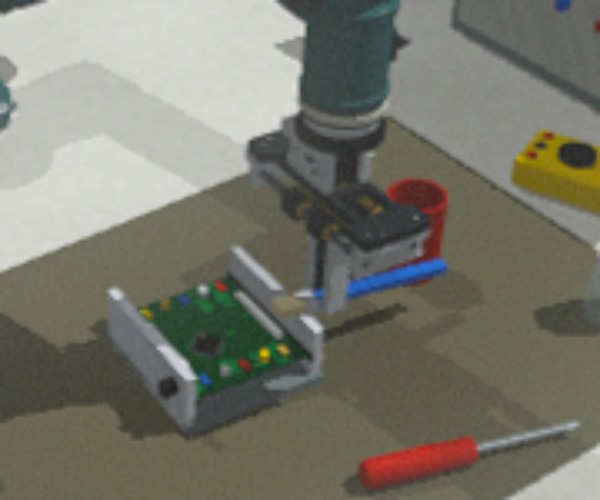

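```bash
python3 -m inch '[{"linear":[0,0,-0.04],"twist":0,"gripper":0},{"linear":[0,0,-0.08],"twist":0,"gripper":0},{"linear":[0,0,-0.1],"twist":0,"gripper":0},{"linear":[0,0,-0.1],"twist":0,"gripper":0}]'
python3 blue.py s5 330 215
```

```text
time: 4.92
tool_pos: [0.5782, 0.104, 0.063]
ee_rot: [3.138, -0.0, 1.482]
wrist_force: [-1.7, -0.8, 8.1]
width: 0.0137
scene 105 c [0.587 0.172 0.029] d [-0.086 -0.922  0.379] elev 22.2 ends [0.592 0.224 0.008] [0.579 0.089 0.063]
top 48 c [0.581 0.181 0.029] d [-0.195 -0.908  0.371] elev 21.8 ends [0.585 0.198 0.022] [0.576 0.158 0.038]
```

```bash
python3 -m inch '[{"linear":[0,0,0.4],"twist":0,"gripper":0},{"linear":[0,0,1],"twist":0,"gripper":0},{"linear":[-0.2,-0.4,1],"twist":0,"gripper":0},{"linear":[-0.3,-1,1],"twist":0,"gripper":0},{"linear":[-0.3,-1,1],"twist":0,"gripper":0}]'
python3 -m inch '[{"linear":[0,-0.64,0],"twist":0,"gripper":0},{"linear":[0,-0.64,0],"twist":0,"gripper":0},{"linear":[0,-0.64,-0.4],"twist":0,"gripper":0},{"linear":[0,-0.64,-0.54],"twist":0,"gripper":0},{"linear":[0,-0.64,-0.54],"twist":0,"gripper":0}]'
python3 blue.py s6 310 235
```

```text
time: 5.43
tool_pos: [0.5475, 0.0018, 0.163]
ee_rot: [3.137, 0.002, 1.482]
wrist_force: [0.2, 0.3, -1.9]
width: 0.0136
time: 5.85
tool_pos: [0.5439, -0.06, 0.1015]
ee_rot: [-3.132, -0.001, 1.48]
wrist_force: [-1.3, -0.1, -1.0]
width: 0.0139
scene 160 c [0.551 0.008 0.065] d [ 0.038 -0.944  0.327] elev 19.1 ends [0.549 0.073 0.042] [ 0.554 -0.066  0.09 ]
top 96 c [0.55  0.022 0.066] d [-0.082 -0.911  0.403] elev 23.8 ends [0.554 0.077 0.042] [ 0.545 -0.024  0.086]
```

View pics/s6c.png

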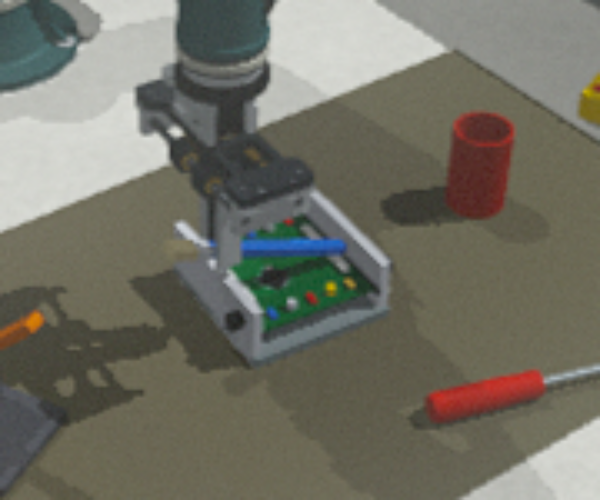

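```bash
python3 - <<'E'
from h import *
o=robot.get_obs(); print(o['tool_pos'].round(4),o['time'],o['wrist_force'].round(2))
s=load('s6top'); a=s['image'][160:240,200:310,::-1]; cv2.imwrite('pics/t6.png',cv2.resize(a,None,fx=6,fy=6))
E
```

```text
[ 0.5469 -0.0599  0.1061] 5.95 [-0.82  0.09  0.61]
```

View pics/t6.png

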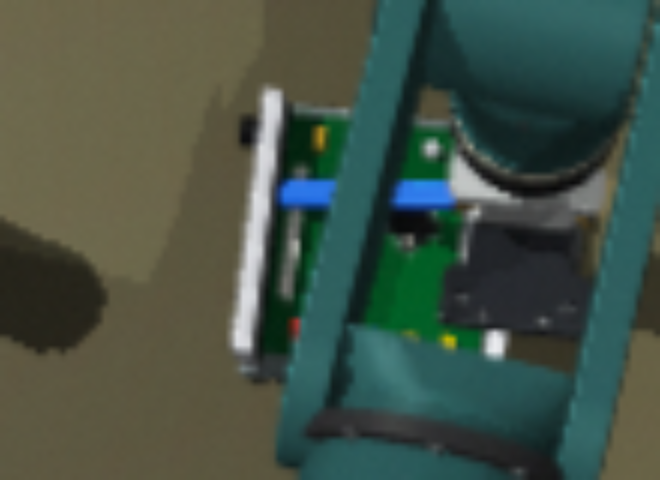

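```bash
python3 -m inch '[{"linear":[0,0.1,0.12],"twist":0,"gripper":0},{"linear":[0,0.18,0.24],"twist":0,"gripper":0},{"linear":[0,0.26,0.34],"twist":0,"gripper":0},{"linear":[0,0.34,0.43],"twist":0,"gripper":0},{"linear":[0,0.42,0.5],"twist":0,"gripper":0},{"linear":[0,0.42,0.5],"twist":0,"gripper":0}]'
python3 blue.py s7 310 225
```

```text
time: 6.45
tool_pos: [0.549, -0.0169, 0.1605]
ee_rot: [3.134, 0.001, 1.483]
wrist_force: [-0.2, -2.3, 1.6]
width: 0.0136
scene 88 c [0.554 0.023 0.082] d [ 0.397 -0.382  0.835] elev 56.6 ends [0.524 0.053 0.018] [0.576 0.002 0.128]
top 70 c [0.545 0.041 0.078] d [0.722 0.148 0.676] elev 42.5 ends [0.486 0.029 0.023] [0.561 0.045 0.094]
```

View pics/s7c.png

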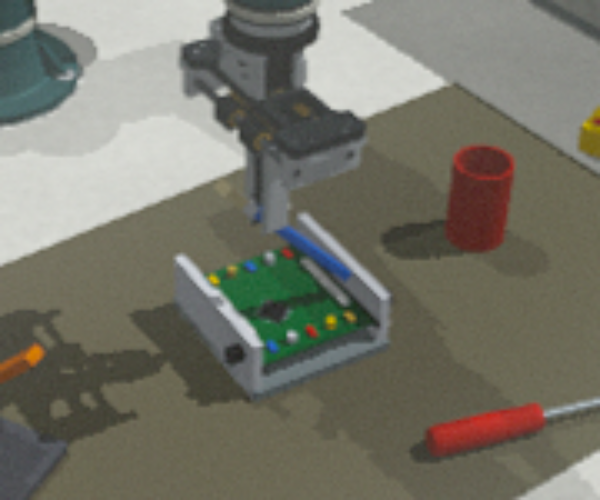

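```bash
python3 -m inch '[{"linear":[0,0.1,0.08],"twist":0,"gripper":0},{"linear":[0,0.2,0.14],"twist":0,"gripper":0},{"linear":[0,0.3,0.19],"twist":0,"gripper":0},{"linear":[0,0.4,0.23],"twist":0,"gripper":0},{"linear":[0,0.5,0.26],"twist":0,"gripper":0},{"linear":[0,0.6,0.28],"twist":0,"gripper":0},{"linear":[0,0.72,0.29],"twist":0,"gripper":0},{"linear":[0,0.72,0.29],"twist":0,"gripper":0}]'
python3 blue.py s8 310 225
```

```text
time: 7.22
tool_pos: [0.5467, 0.0568, 0.1855]
ee_rot: [-3.141, -0.002, 1.485]
wrist_force: [-0.3, -0.4, 0.2]
width: 0.0132
scene 71 c [0.551 0.039 0.081] d [0.001 0.634 0.774] elev 50.7 ends [ 0.551 -0.015  0.016] [0.551 0.08  0.131]
top few 5
```

View pics/s8c.png

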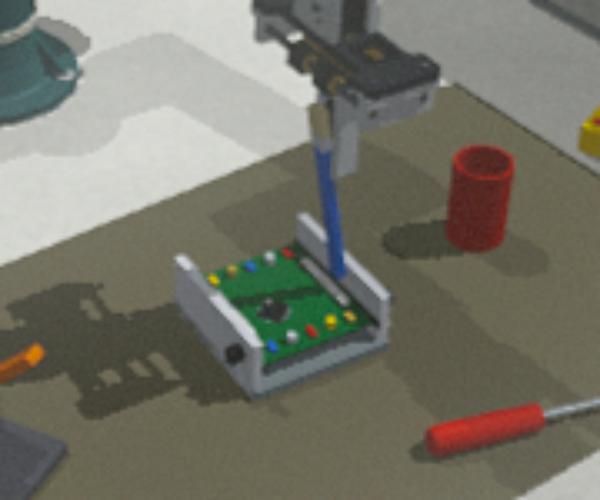

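```bash
python3 -m inch '[{"linear":[0,0,0.4],"twist":0,"gripper":0},{"linear":[0,0,0.75],"twist":0,"gripper":0},{"linear":[-0.1,0.4,0.75],"twist":0,"gripper":0},{"linear":[-0.15,0.8,0.75],"twist":0,"gripper":0},{"linear":[-0.15,1,0.75],"twist":0,"gripper":0}]'
python3 -m inch '[{"linear":[0,0.4,0],"twist":0,"gripper":0},{"linear":[0,0.7,0],"twist":0,"gripper":0},{"linear":[0,0.87,0],"twist":0,"gripper":0},{"linear":[0,0.87,0],"twist":0,"gripper":0},{"linear":[0,0.87,0],"twist":0,"gripper":0}]'
python3 blue.py s9 360 180; python3 - <<'E'
from h import *
o=robot.get_obs(); print(o['tool_pos'].round(4),o['time'],o['wrist_force'].round(2))
s=load('s9top'); a=s['image'][140:240,130:260,::-1]; cv2.imwrite('pics/t9.png',cv2.resize(a,None,fx=5,fy=5))
E
```

```text
time: 7.73
tool_pos: [0.5309, 0.1575, 0.261]
ee_rot: [-3.141, -0.004, 1.484]
wrist_force: [-0.4, 0.2, -0.2]
width: 0.0131
time: 8.15
tool_pos: [0.5314, 0.2417, 0.2594]
ee_rot: [-3.139, 0.0, 1.484]
wrist_force: [-0.8, -1.2, -1.2]
width: 0.013
scene 18 c [0.538 0.245 0.158] d [ 0.022 -0.202  0.979] elev 78.3 ends [0.537 0.252 0.125] [0.539 0.235 0.207]
top few 0
[0.532  0.2402 0.26  ] 8.25 [-0.09 -0.72 -1.  ]
```

View pics/s9c.png

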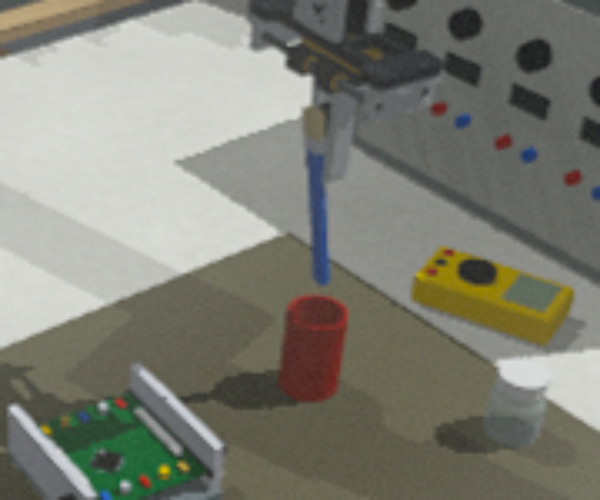

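View pics/t9.png

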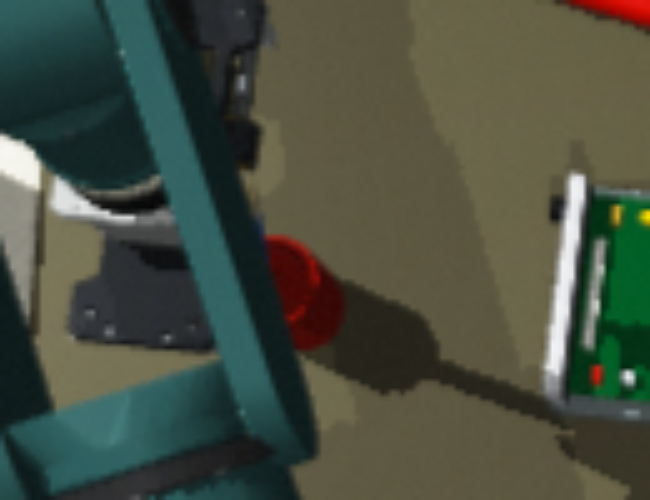

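```bash
python3 -m inch '[{"linear":[-0.02,0,-0.3],"twist":0,"gripper":0},{"linear":[-0.02,0,-0.6],"twist":0,"gripper":0},{"linear":[-0.02,0,-0.9],"twist":0,"gripper":0},{"linear":[-0.02,0,-0.98],"twist":0,"gripper":0},{"linear":[-0.02,0,-0.98],"twist":0,"gripper":0}]'
python3 blue.py s10 360 180
```

```text
time: 8.67
tool_pos: [0.5284, 0.2391, 0.1591]
ee_rot: [-3.135, 0.003, 1.48]
wrist_force: [-0.6, -0.5, 0.1]
width: 0.0131
scene 18 c [0.532 0.232 0.106] d [ 0.009 -0.157  0.987] elev 80.9 ends [0.532 0.235 0.086] [0.533 0.223 0.162]
top few 0
```

View pics/s10c.png

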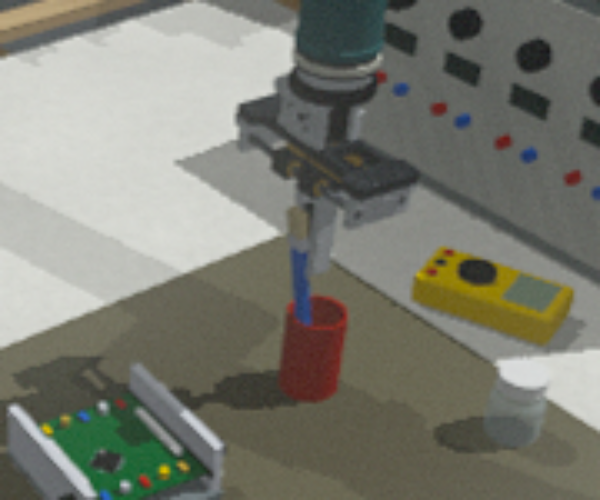

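```bash
python3 -m inch '[{"linear":[0,0.03,-0.07],"twist":0,"gripper":0},{"linear":[0,0.03,-0.1],"twist":0,"gripper":0},{"linear":[0,0.03,-0.1],"twist":0,"gripper":0.2},{"linear":[0,0.03,-0.1],"twist":0,"gripper":0.3},{"linear":[0,0.03,-0.1],"twist":0,"gripper":0.4},{"linear":[0,0.03,-0.1],"twist":0,"gripper":0.5},{"linear":[0,0.03,-0.1],"twist":0,"gripper":0.5},{"linear":[0,0.03,-0.1],"twist":0,"gripper":0.5}]'
python3 blue.py s11 360 180
```

```text
time: 9.43
tool_pos: [0.5302, 0.244, 0.1528]
ee_rot: [3.141, -0.0, 1.482]
wrist_force: [-0.4, -0.7, -0.1]
width: 0.0465
scene 17 c [0.535 0.224 0.111] d [-0.035 -0.276  0.961] elev 73.9 ends [0.536 0.23  0.089] [0.534 0.214 0.146]
top few 4
```

View pics/s11c.png

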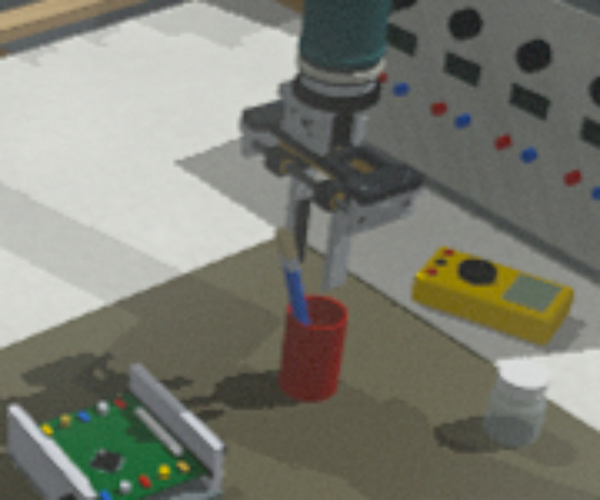

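```bash
python3 -m inch '[{"linear":[0,0,0.5],"twist":0,"gripper":0.5},{"linear":[0,0,1],"twist":0,"gripper":0.5},{"linear":[0,0,1],"twist":0,"gripper":0.5},{"linear":[0,-0.3,1],"twist":0,"gripper":0.5},{"linear":[0,-0.8,1],"twist":0,"gripper":0.5}]'
python3 - <<'E'
from h import *
s=snap('top','t12'); q=snap('scene','s12')
for p in((338,194),(365,181),(355,225)): print(cast(s,*p,.012).round(3))
a=cv2.resize(s['image'][150:220,325:395,::-1],(390,390),interpolation=cv2.INTER_CUBIC); b=cv2.resize(q['image'][240:310,170:240,::-1],(390,390),interpolation=cv2.INTER_CUBIC)
cv2.imwrite('pics/m12.png',np.hstack([a,b]))
c=q['image'][150:250,300:420,::-1]; cv2.imwrite('pics/cup12.png',cv2.resize(c,None,fx=4,fy=4))
E
```

```text
time: 9.95
tool_pos: [0.5308, 0.1742, 0.2549]
ee_rot: [3.137, -0.002, 1.487]
wrist_force: [-0.1, 0.2, -1.7]
width: 0.0469
[ 0.558 -0.226  0.012]
[ 0.602 -0.314  0.012]
[ 0.458 -0.279  0.012]
```

View pics/m12.png

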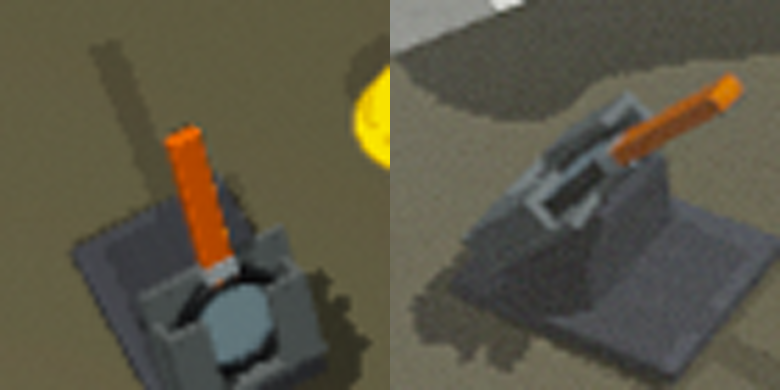

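View pics/cup12.png

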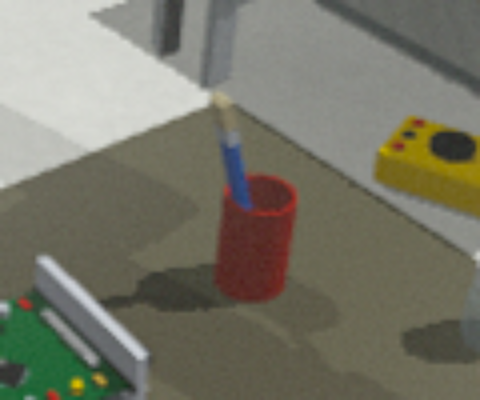

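```bash
python3 -m inch '[{"linear":[0.05,-1,0],"twist":-0.2,"gripper":0.6},{"linear":[0.05,-1,0],"twist":-0.2,"gripper":0.6},{"linear":[0.05,-1,0],"twist":-0.2,"gripper":0.6}]'
python3 -m inch '[{"linear":[0.05,-1,0],"twist":-0.2,"gripper":0.6},{"linear":[0.05,-1,0],"twist":-0.2,"gripper":0.6},{"linear":[0.05,-1,0],"twist":-0.2,"gripper":0.6}]'
python3 -m inch '[{"linear":[0.05,-1,0],"twist":-0.2,"gripper":0.6},{"linear":[0.05,-1,0],"twist":-0.2,"gripper":0.6},{"linear":[0.05,-1,0],"twist":-0.2,"gripper":0.6}]'
python3 -m inch '[{"linear":[0.05,-1,0],"twist":-0.2,"gripper":0.6},{"linear":[0.05,-1,0],"twist":-0.2,"gripper":0.6},{"linear":[0.05,-1,0],"twist":-0.2,"gripper":0.6}]'
python3 -m inch '[{"linear":[0,-0.5,0],"twist":-0.18,"gripper":0.6},{"linear":[0,-0.5,0],"twist":-0.18,"gripper":0.6},{"linear":[0,-0.5,0],"twist":-0.18,"gripper":0.6},{"linear":[0,-0.5,0],"twist":-0.18,"gripper":0.6}]'
python3 - <<'E'
from h import *
o=robot.get_obs(); print(o['tool_pos'].round(4),o['ee_rot'].round(3),o['time'])
E
```

```text
time: 10.3
tool_pos: [0.5351, 0.069, 0.2524]
ee_rot: [3.141, 0.002, 1.267]
wrist_force: [0.5, 0.1, 1.5]
width: 0.056
time: 10.55
tool_pos: [0.5401, -0.0315, 0.2522]
ee_rot: [3.141, 0.002, 1.056]
wrist_force: [0.9, -0.0, 0.0]
width: 0.0565
time: 10.8
tool_pos: [0.545, -0.1317, 0.252]
ee_rot: [3.141, 0.002, 0.847]
wrist_force: [0.4, -0.0, -0.3]
width: 0.0563
time: 11.05
tool_pos: [0.5499, -0.2319, 0.2516]
ee_rot: [3.141, 0.002, 0.638]
wrist_force: [-0.4, 1.2, -0.8]
width: 0.0565
time: 11.38
tool_pos: [0.5503, -0.2771, 0.252]
ee_rot: [-3.14, -0.0, 0.458]
wrist_force: [1.3, -0.3, 0.3]
width: 0.0568
[ 0.5503 -0.2771  0.252 ] [-3.14  -0.     0.458] 11.3833
```

```bash
python3 -m inch '[{"linear":[0.05,0,-0.4],"twist":0,"gripper":0.6},{"linear":[0.05,0,-0.8],"twist":0,"gripper":0.6},{"linear":[0.05,0,-0.8],"twist":0,"gripper":0.6},{"linear":[0.05,0,-0.8],"twist":0,"gripper":0.6}]'
python3 - <<'E'
from h import *
s=snap('top','t13'); q=snap('scene','s13')
o=robot.get_obs(); print(o['tool_pos'].round(4),o['ee_rot'].round(3),o['time'])
a=cv2.resize(s['image'][130:220,315:405,::-1],(390,390),interpolation=cv2.INTER_CUBIC); b=cv2.resize(q['image'][210:310,160:260,::-1],(390,390),interpolation=cv2.INTER_CUBIC)
cv2.imwrite('pics/m13.png',np.hstack([a,b]))
E
```

```text
time: 11.72
tool_pos: [0.5536, -0.2746, 0.1692]
ee_rot: [-3.134, 0.004, 0.459]
wrist_force: [-0.4, -0.3, -0.2]
width: 0.0565
[ 0.5568 -0.2773  0.1759] [ 3.138e+00 -3.000e-03  4.580e-01] 11.8167
```

View pics/m13.png

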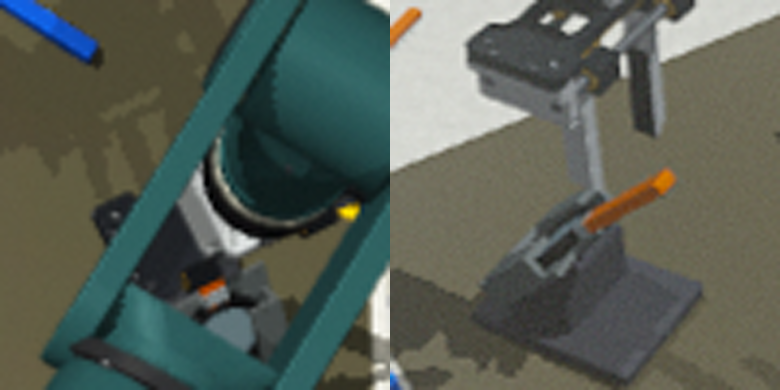

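```bash
python3 -m inch '[{"linear":[-0.02,-0.04,-0.3],"twist":0,"gripper":0.6},{"linear":[-0.02,-0.04,-0.57],"twist":0,"gripper":0.6},{"linear":[-0.02,-0.04,-0.57],"twist":0,"gripper":0.6},{"linear":[-0.02,-0.04,-0.57],"twist":0,"gripper":0.6}]'
python3 - <<'E'
from h import *
s=snap('top','t14'); q=snap('scene','s14')
o=robot.get_obs(); print(o['tool_pos'].round(4),o['ee_rot'].round(3),o['time'],o['wrist_force'].round(1))
a=cv2.resize(s['image'][150:220,325:395,::-1],(390,390),interpolation=cv2.INTER_CUBIC); b=cv2.resize(q['image'][220:300,170:250,::-1],(390,390),interpolation=cv2.INTER_CUBIC)
cv2.imwrite('pics/m14.png',np.hstack([a,b]))
E
```

```text
time: 12.15
tool_pos: [0.5542, -0.2819, 0.1177]
ee_rot: [3.14, -0.001, 0.456]
wrist_force: [-0.6, -0.6, 0.6]
width: 0.0562
[ 0.5552 -0.2826  0.1197] [ 3.136 -0.004  0.456] 12.25 [ 0.1 -0.3  0.9]
```

View pics/m14.png

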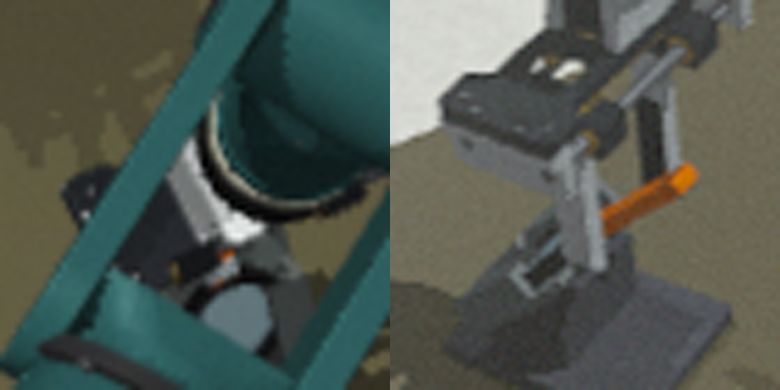

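```bash
python3 -m inch '[{"linear":[0,0,0],"twist":0,"gripper":0.3},{"linear":[0,0,0],"twist":0,"gripper":0.2},{"linear":[0,0,0],"twist":0,"gripper":0},{"linear":[0,0,0],"twist":0,"gripper":0},{"linear":[0,0,0],"twist":0,"gripper":0},{"linear":[0,0,0],"twist":0,"gripper":0},{"linear":[0,0,0],"twist":0,"gripper":0}]'
```

```text
time: 12.83
tool_pos: [0.553, -0.2819, 0.1156]
ee_rot: [3.141, 0.001, 0.455]
wrist_force: [-0.0, -0.5, 1.1]
width: 0.0176
```

```bash
python3 -m inch '[{"linear":[0.06,0.03,0.07],"twist":0,"gripper":0},{"linear":[0.13,0.06,0.14],"twist":0,"gripper":0},{"linear":[0.19,0.1,0.21],"twist":0,"gripper":0},{"linear":[0.25,0.13,0.28],"twist":0,"gripper":0}]'
python3 -m inch '[{"linear":[0.06,0.03,0.07],"twist":0,"gripper":0},{"linear":[0.13,0.06,0.14],"twist":0,"gripper":0},{"linear":[0.19,0.1,0.21],"twist":0,"gripper":0},{"linear":[0.25,0.13,0.28],"twist":0,"gripper":0},{"linear":[0.31,0.16,0.36],"twist":0,"gripper":0},{"linear":[0.38,0.19,0.43],"twist":0,"gripper":0}]'
python3 - <<'E'
from h import *
s=snap('top','t15'); q=snap('scene','s15')
o=robot.get_obs(); print(o['tool_pos'].round(4),o['ee_rot'].round(3),o['time'],o['wrist_force'].round(1))
a=cv2.resize(s['image'][120:220,305:405,::-1],(390,390),interpolation=cv2.INTER_CUBIC); b=cv2.resize(q['image'][190:300,160:270,::-1],(390,390),interpolation=cv2.INTER_CUBIC)
cv2.imwrite('pics/m15.png',np.hstack([a,b]))
E
```

```text
time: 13.17
tool_pos: [0.5788, -0.2682, 0.1445]
ee_rot: [-3.142, 0.0, 0.456]
wrist_force: [-1.4, -0.9, -0.7]
width: 0.0177
time: 13.67
tool_pos: [0.6174, -0.2489, 0.1874]
ee_rot: [3.141, -0.002, 0.456]
wrist_force: [0.1, -0.7, -0.4]
width: 0.0175
[ 0.6184 -0.2488  0.1884] [ 3.139 -0.004  0.457] 13.7667 [ 0.3 -1.  -0.7]
```

View pics/m15.png

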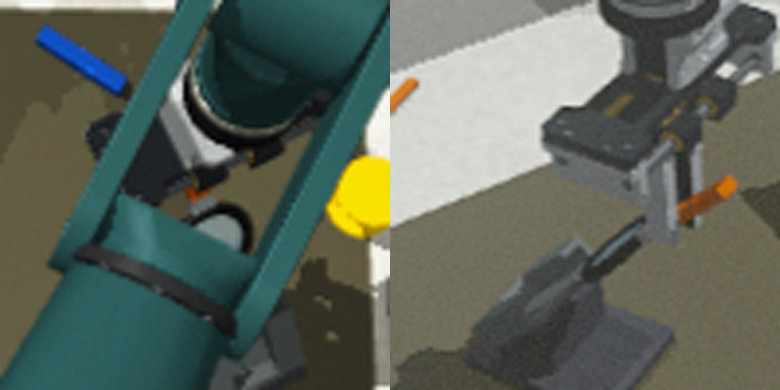

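```bash
python3 -m inch '[{"linear":[0,0,0.35],"twist":0.1,"gripper":0},{"linear":[0,0.3,0.6],"twist":0.2,"gripper":0},{"linear":[-0.1,0.6,0.6],"twist":0.3,"gripper":0},{"linear":[-0.25,0.85,0.6],"twist":0.35,"gripper":0},{"linear":[-0.25,0.85,0.6],"twist":0.35,"gripper":0}]'
python3 -m inch '[{"linear":[-0.3,0.9,0],"twist":0.35,"gripper":0},{"linear":[-0.3,0.9,0],"twist":0.35,"gripper":0},{"linear":[-0.3,0.9,0],"twist":0.35,"gripper":0},{"linear":[-0.3,0.9,0],"twist":0.35,"gripper":0}]'
python3 -m inch '[{"linear":[-0.3,0.88,0],"twist":0.29,"gripper":0},{"linear":[-0.3,0.88,0],"twist":0.29,"gripper":0},{"linear":[-0.3,0.88,0],"twist":0.29,"gripper":0},{"linear":[-0.3,0.88,0],"twist":0.29,"gripper":0},{"linear":[-0.3,0.88,0],"twist":0.29,"gripper":0}]'
cat > mag.py <<'E'
from h import *
import sys
tag=sys.argv[1]
s=snap('top','t'+tag); q=snap('scene','s'+tag)
o=robot.get_obs(); print(o['tool_pos'].round(4),o['ee_rot'].round(3),o['time'],o['wrist_force'].round(1))
t=proj(s,o['tool_pos'])[0].astype(int); k=proj(q,o['tool_pos'])[0].astype(int)
def crop(im,c,r=50):
    y=max(c[1]-r,0);x=max(c[0]-r,0); return cv2.resize(im[y:y+2*r,x:x+2*r,::-1],(390,390),interpolation=cv2.INTER_CUBIC)
print('tcp px top',t,'scene',k,'crop r50 scale3.9')
cv2.imwrite('pics/m'+tag+'.png',np.hstack([crop(s['image'],t),crop(q['image'],k)]))
E
python3 mag.py 16
```

```text
time: 14.18
tool_pos: [0.5896, -0.16, 0.2474]
ee_rot: [-3.14, -0.002, 0.828]
wrist_force: [0.1, -0.1, -1.5]
width: 0.018
time: 14.52
tool_pos: [0.5604, -0.0719, 0.2468]
ee_rot: [3.142, -0.001, 1.194]
wrist_force: [0.1, 0.5, -0.3]
width: 0.0177
time: 14.93
tool_pos: [0.5317, 0.0125, 0.2464]
ee_rot: [3.141, 0.001, 1.489]
wrist_force: [-0.4, -0.4, -0.7]
width: 0.0179
[0.5318 0.0117 0.2461] [-3.142e+00  1.000e-03  1.488e+00] 15.0333 [-0.6  0.1 -0.3]
tcp px top [261 184] scene [305 178] crop r50 scale3.9
```

View pics/m16.png

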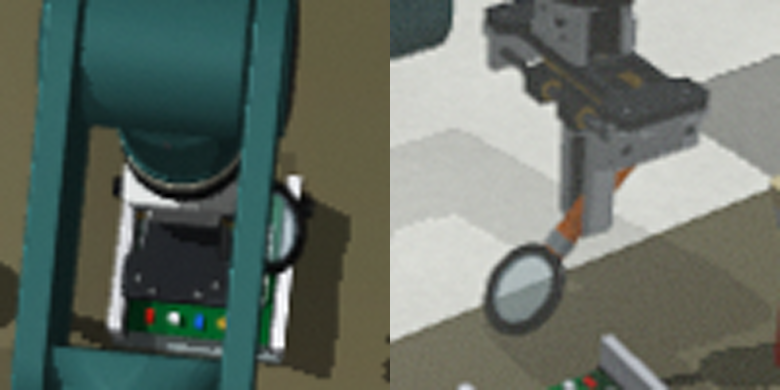

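```bash
python3 -m inch '[{"linear":[0.02,0.03,-0.4],"twist":0,"gripper":0},{"linear":[0.02,0.03,-0.8],"twist":0,"gripper":0},{"linear":[0.02,0.03,-1],"twist":0,"gripper":0},{"linear":[0.02,0.03,-1],"twist":0,"gripper":0},{"linear":[0.02,0.03,-1],"twist":0,"gripper":0}]'
python3 mag.py 17
```

```text
time: 15.45
tool_pos: [0.5329, 0.015, 0.1454]
ee_rot: [-3.139, 0.0, 1.489]
wrist_force: [0.2, -0.5, -1.8]
width: 0.0179
[0.5347 0.0155 0.1486] [ 3.138 -0.     1.49 ] 15.55 [0.  0.5 0.4]
tcp px top [261 191] scene [306 207] crop r50 scale3.9
```

View pics/m17.png

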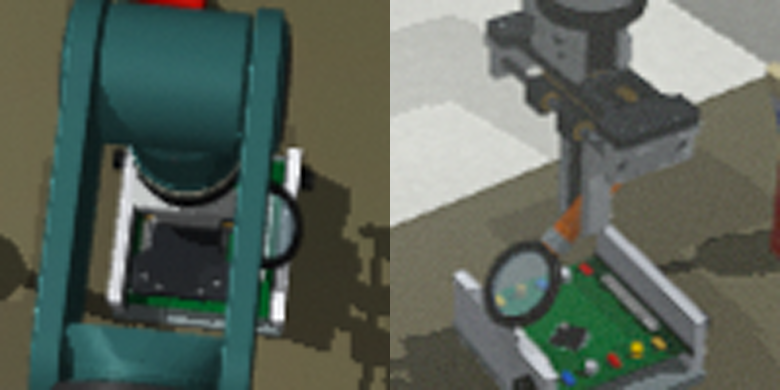

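```bash
python3 -m inch '[{"linear":[0,0,-0.06],"twist":0,"gripper":0},{"linear":[0,0,-0.12],"twist":0,"gripper":0},{"linear":[0,0,-0.18],"twist":0,"gripper":0},{"linear":[0,0,-0.24],"twist":0,"gripper":0},{"linear":[0,0,-0.3],"twist":0,"gripper":0},{"linear":[0,0,-0.3],"twist":0,"gripper":0}]'
python3 mag.py 18
```

```text
time: 16.05
tool_pos: [0.5327, 0.0163, 0.1152]
ee_rot: [-3.141, 0.001, 1.492]
wrist_force: [1.1, -1.3, 0.6]
width: 0.0175
[0.5328 0.0162 0.1159] [-3.141  0.     1.492] 16.15 [-0.2 -0.7  0.1]
tcp px top [261 194] scene [305 216] crop r50 scale3.9
```

View pics/m18.png

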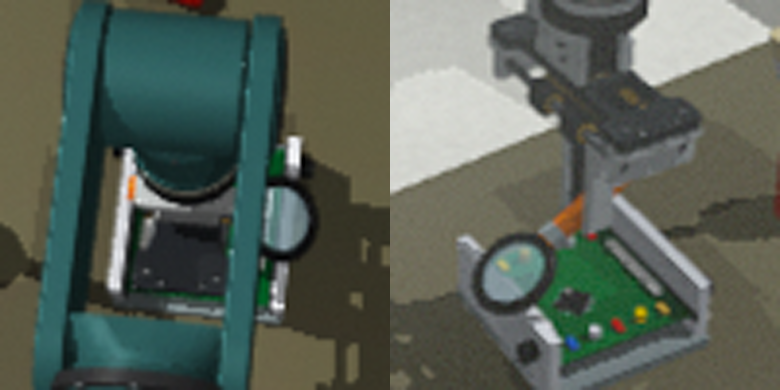

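```bash
python3 -m inch '[{"linear":[0,0,-0.06],"twist":0,"gripper":0},{"linear":[0,0,-0.12],"twist":0,"gripper":0},{"linear":[0,0,-0.18],"twist":0,"gripper":0},{"linear":[0,0,-0.24],"twist":0,"gripper":0},{"linear":[0,0,-0.3],"twist":0,"gripper":0},{"linear":[0,0,-0.3],"twist":0,"gripper":0}]'
python3 mag.py 19
```

```text
time: 16.65
tool_pos: [0.5324, 0.0165, 0.0847]
ee_rot: [-3.139, -0.0, 1.492]
wrist_force: [0.0, -0.1, 1.5]
width: 0.0176
[0.5326 0.0163 0.0856] [-3.14   0.     1.492] 16.75 [ 0.4  0.6 -0.4]
tcp px top [262 196] scene [305 224] crop r50 scale3.9
```

View pics/m19.png

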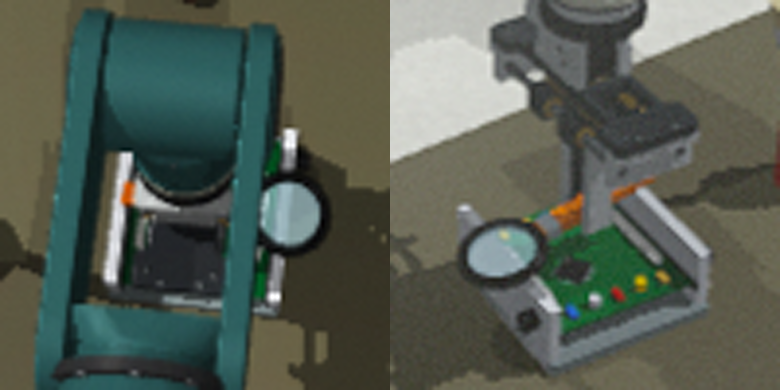

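```bash
python3 -m inch '[{"linear":[0,0,0.15],"twist":0,"gripper":0},{"linear":[0,0.15,0.18],"twist":0,"gripper":0},{"linear":[0,0.3,0.15],"twist":0,"gripper":0},{"linear":[0,0.3,0.08],"twist":0,"gripper":0},{"linear":[0,0.3,0.02],"twist":0,"gripper":0},{"linear":[0,0.3,-0.04],"twist":0,"gripper":0},{"linear":[0,0.3,-0.09],"twist":0,"gripper":0},{"linear":[0,0.3,-0.14],"twist":0,"gripper":0},{"linear":[0,0.3,-0.14],"twist":0,"gripper":0}]'
python3 mag.py 20
```

```text
time: 17.5
tool_pos: [0.5325, 0.0458, 0.071]
ee_rot: [-3.14, 0.0, 1.492]
wrist_force: [0.9, 0.6, 0.3]
width: 0.0175
[0.5328 0.0457 0.072 ] [-3.141e+00  1.000e-03  1.491e+00] 17.6 [-0.1 -0.3  0.9]
tcp px top [252 197] scene [313 224] crop r50 scale3.9
```

View pics/m20.png

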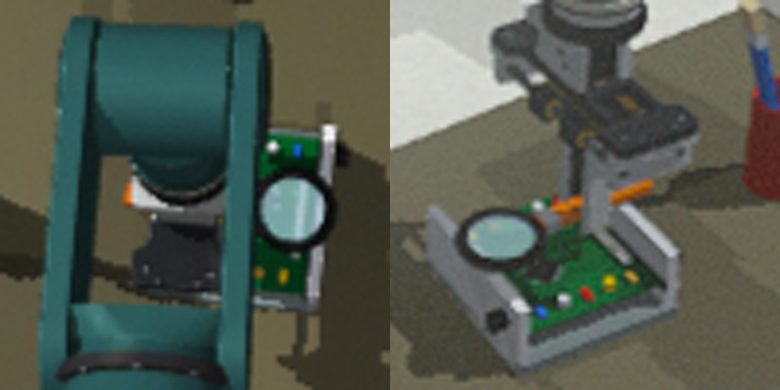

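```bash
python3 -m inch '[{"linear":[0,0,-0.02],"twist":0,"gripper":0},{"linear":[0,0,-0.04],"twist":0,"gripper":0},{"linear":[0,0,-0.04],"twist":0,"gripper":0}]'
python3 -m inch '[{"linear":[0,0,-0.02],"twist":0,"gripper":0},{"linear":[0,0,-0.03],"twist":0,"gripper":0},{"linear":[0,0,-0.03],"twist":0,"gripper":0}]'
python3 mag.py 21
```

```text
time: 17.85
tool_pos: [0.5333, 0.046, 0.0693]
ee_rot: [3.141, 0.001, 1.492]
wrist_force: [-1.1, -0.1, 3.6]
width: 0.0174
time: 18.1
tool_pos: [0.5333, 0.046, 0.0692]
ee_rot: [3.14, 0.001, 1.492]
wrist_force: [-8.1, -0.5, 16.5]
width: 0.018
[0.5333 0.046  0.0692] [3.140e+00 1.000e-03 1.492e+00] 18.2 [-7.  -0.8 16.3]
tcp px top [252 197] scene [313 225] crop r50 scale3.9
```

View pics/m21.png

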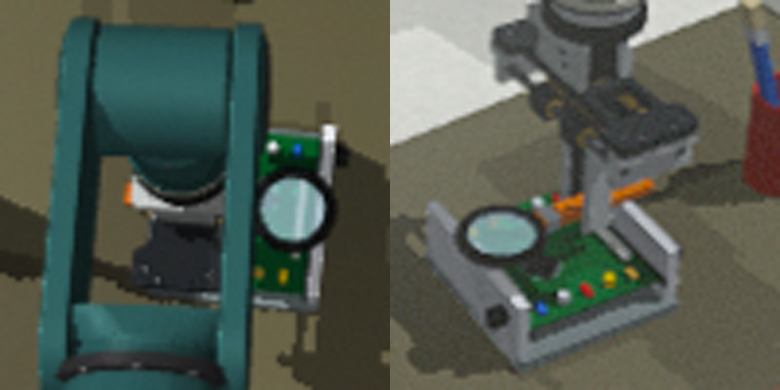

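```bash
python3 -m inch '[{"linear":[0,0,0.1],"twist":0,"gripper":0},{"linear":[0,0,0.3],"twist":0,"gripper":0},{"linear":[0,0,0.5],"twist":0,"gripper":0},{"linear":[0,0,0.72],"twist":0,"gripper":0},{"linear":[0,0,0.72],"twist":0,"gripper":0},{"linear":[0,0,0.72],"twist":0,"gripper":0}]'
python3 mag.py 22; python3 - <<'E'
from h import *
s0=load('top0'); q0=load('scene0')
# chip from scene0
im=q0['image']; cv2.imwrite('pics/chip0.png',np.hstack([cv2.resize(im[215:265,280:340,::-1],(390,325),interpolation=cv2.INTER_CUBIC),cv2.resize(s0['image'][175:225,240:300,::-1],(390,325),interpolation=cv2.INTER_CUBIC)]))
for n in('t22','s22'):
    s=load(n); a=s['image']; p=proj(s,[.536,-.036,.138])[0].astype(int); print(p)
    cv2.imwrite(f'pics/l{n}.png',cv2.resize(a[p[1]-30:p[1]+30,p[0]-40:p[0]+40,::-1],(640,480),interpolation=cv2.INTER_CUBIC))
E
```

```text
time: 18.7
tool_pos: [0.534, 0.0464, 0.1383]
ee_rot: [3.139, -0.0, 1.492]
wrist_force: [-0.9, 0.4, -0.4]
width: 0.0175
[0.5323 0.0464 0.1357] [-3.139  0.     1.492] 18.8 [ 0.1 -0.4 -1.2]
tcp px top [251 192] scene [314 207] crop r50 scale3.9
[279 191]
[291 217]
```

View pics/chip0.png

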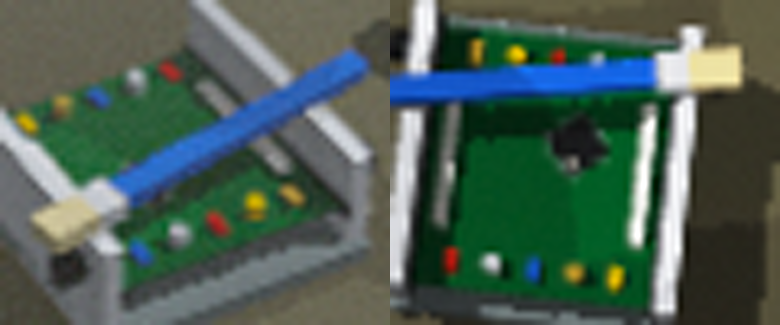

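View pics/lt22.png

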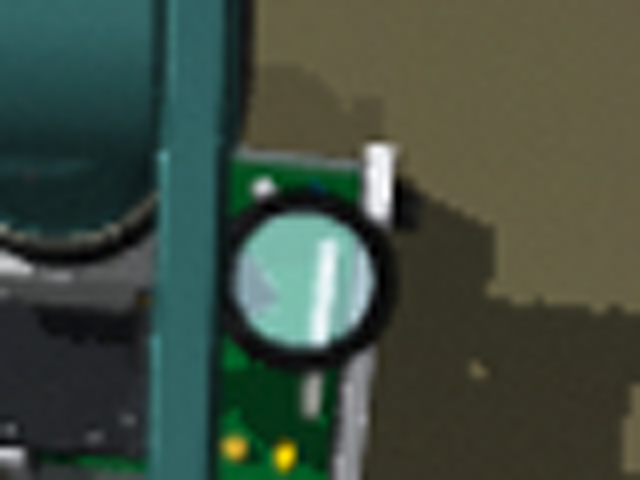

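View pics/ls22.png

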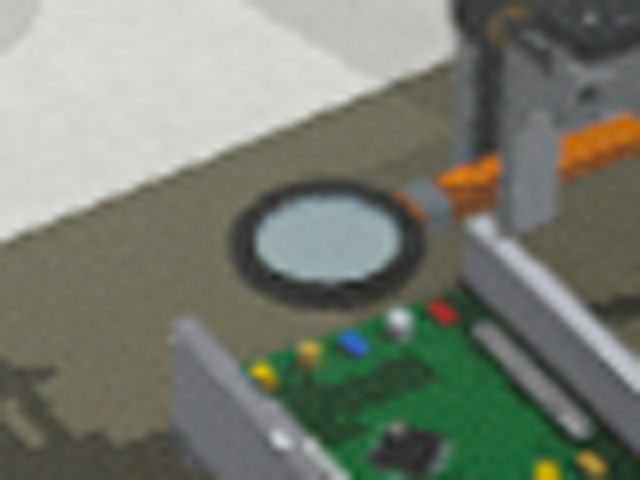

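```bash
cat > tri.py <<'E'
from h import *
def tri(s,p,q,r):
    def PM(k): R,t=RT(k); return k['mtx']@np.c_[R,t]
    X=cv2.triangulatePoints(PM(s),PM(q),np.array(p,float).reshape(2,1),np.array(r,float).reshape(2,1)).ravel(); return X[:3]/X[3]
def plane(tag,c,r=.03):
    s=load(tag); W=cloud(s); d=np.linalg.norm(W[...,:2]-np.asarray(c)[:2],axis=-1); m=(d<r)&(abs(W[...,2]-c[2])<.02)
    P=W[m]; A=np.c_[P[:,:2]-np.asarray(c)[:2],np.ones(len(P))]; x=np.linalg.lstsq(A,P[:,2],rcond=None)[0]
    print(tag,len(P),'slope deg x,y',np.degrees(np.arctan(x[:2])).round(1),'z',x[2].round(4),'cent',P.mean(0).round(4))
E
python3 - <<'E'
from tri import *
s=load('t22');q=load('s22')
print('chip top',cast(load('top0'),268.8,197,.036).round(4),'scene',cast(q,302,243.25,.036).round(4),'tri',tri(load('top0'),(268.8,197),q,(302,243.25)).round(4))
L=tri(s,(277,196.25),q,(291.9,217.4)); print('lens',L.round(4), cast(s,277,196.25,.136).round(4),cast(q,291.9,217.4,.136).round(4))
for t in('t22','s22'): plane(t,L)
E
```

```text
chip top [ 0.5407 -0.0031  0.036 ] scene [ 0.5477 -0.0059  0.036 ] tri [ 0.5422 -0.0024  0.0304]
lens [ 0.5253 -0.0288  0.1278] [ 0.5233 -0.0295  0.136 ] [ 0.5343 -0.0346  0.136 ]
t22 318 slope deg x,y [-0.5  0.5] z 0.1353 cent [ 0.5257 -0.0289  0.1353]
s22 214 slope deg x,y [0.7 1.9] z 0.1321 cent [ 0.5238 -0.0275  0.1322]
```

```bash
python3 -m inch '[{"linear":[0.05,0.09,0.03],"twist":0,"gripper":0},{"linear":[0.11,0.18,0.03],"twist":0,"gripper":0},{"linear":[0.16,0.26,0.03],"twist":0,"gripper":0},{"linear":[0.16,0.26,0.03],"twist":0,"gripper":0},{"linear":[0.16,0.26,0.03],"twist":0,"gripper":0}]'
python3 mag.py 23; python3 - <<'E'
from h import *
for n in('t23','s23'):
    s=load(n); a=s['image']; p=proj(s,[.543,-.004,.136])[0].astype(int); print(p)
    cv2.imwrite(f'pics/l{n}.png',cv2.resize(a[p[1]-30:p[1]+30,p[0]-40:p[0]+40,::-1],(640,480),interpolation=cv2.INTER_CUBIC))
cv2.imwrite('pics/full23.png',load('s23')['image'][:,:,::-1])
E
```

```text
time: 19.22
tool_pos: [0.5493, 0.0732, 0.1398]
ee_rot: [-3.141, 0.0, 1.494]
wrist_force: [-0.1, -0.7, -1.3]
width: 0.0174
[0.5491 0.0725 0.1401] [-3.141  0.     1.493] 19.3167 [ 1.   0.1 -0.8]
tcp px top [242 186] scene [324 205] crop r50 scale3.9
[268 189]
[302 215]
```

View pics/lt23.png

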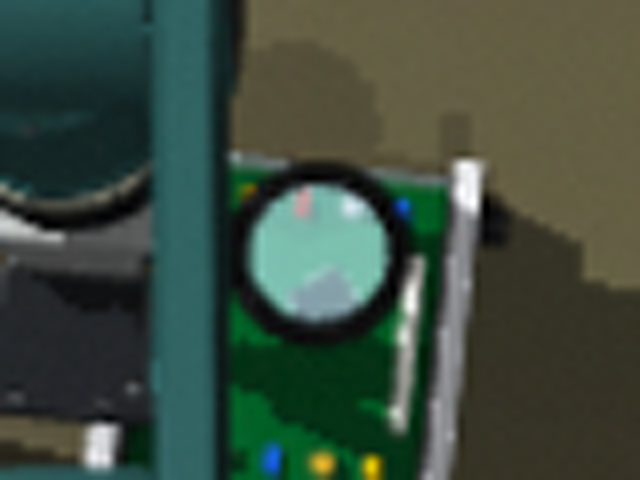

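View pics/ls23.png

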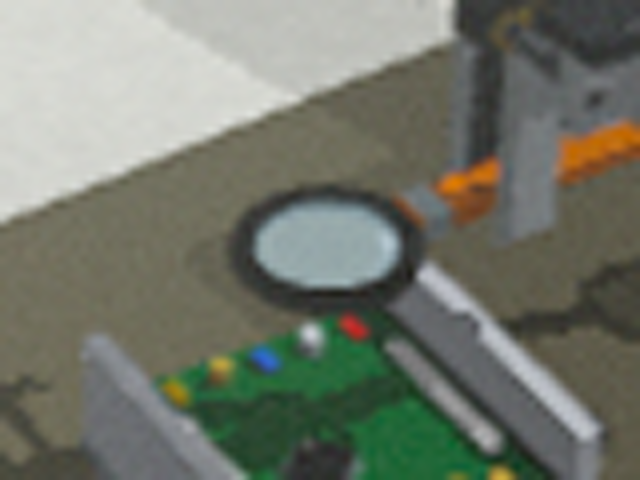

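View pics/full23.png

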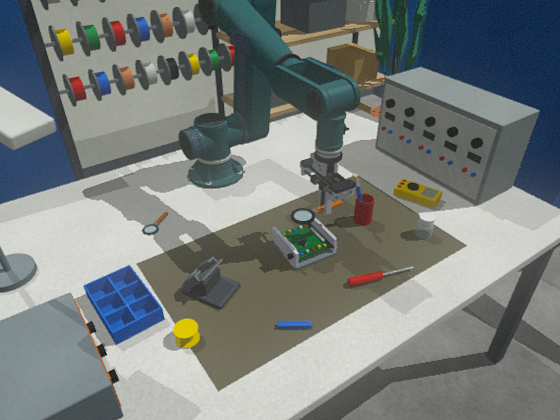

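```bash
python3 - <<'E'
from tri import *
s=load('t23');q=load('s23')
for z in(.132,.136): print('lens top',cast(s,267.9,190.5,z).round(4),'scene',cast(q,262+329/8,185+248/8,z).round(4))
print('chip top',cast(s,268.4,195.9,.036).round(4),'scene',cast(q,262+320/8,185+462/8,.036).round(4))
L=tri(s,(267.9,190.5),q,(262+329/8,185+248/8));print(L.round(4))
for t in('t23','s23'): plane(t,[.543,-.004,.135])
E
```

```text
lens top [ 0.541  -0.0025  0.132 ] scene [ 0.5429 -0.0015  0.132 ]
lens top [ 0.5401 -0.0026  0.136 ] scene [ 0.5471 -0.0047  0.136 ]
chip top [ 0.5442 -0.0018  0.036 ] scene [ 0.5458 -0.0045  0.036 ]
[ 0.5417 -0.0016  0.1312]
t23 317 slope deg x,y [ 0.7 -0.4] z 0.1368 cent [ 0.5432 -0.0038  0.1368]
s23 210 slope deg x,y [0.2 2. ] z 0.1354 cent [ 0.5403 -0.0019  0.1355]
```

```bash
python3 -m inch '[{"linear":[0.015,0,0],"twist":0,"gripper":0},{"linear":[0.015,0,0],"twist":0,"gripper":0},{"linear":[0.015,0,0],"twist":0,"gripper":0},{"linear":[0.015,0,0],"twist":0,"gripper":0},{"linear":[0.015,0,0],"twist":0,"gripper":0},{"linear":[0.015,0,0],"twist":0,"gripper":0}]'
python3 - <<'E'
from tri import *
a=snap('top','t24'); snap('scene','s24')
for t in('t24','s24'): plane(t,[.543,-.004,.135])
b=load('top0'); 
cv2.imwrite('pics/cmp.png',np.hstack([cv2.resize(b['image'],(400,300)),cv2.resize(a['image'],(400,300))])[:,:,::-1])
q=load('s24'); cv2.imwrite('pics/cup24.png',cv2.resize(q['image'][160:240,280:400,::-1],(720,480)))
E
```

```text
time: 19.82
tool_pos: [0.5506, 0.0722, 0.1406]
ee_rot: [3.141, -0.0, 1.492]
wrist_force: [-0.4, -0.6, -1.2]
width: 0.0179
t24 324 slope deg x,y [-0.3  0.9] z 0.1377 cent [ 0.5435 -0.0041  0.1377]
s24 213 slope deg x,y [0.1 1.1] z 0.1363 cent [ 0.5415 -0.003   0.1363]
```

View pics/cmp.png

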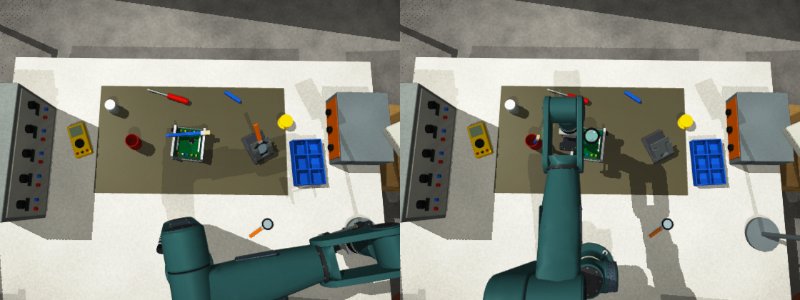

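View pics/cup24.png

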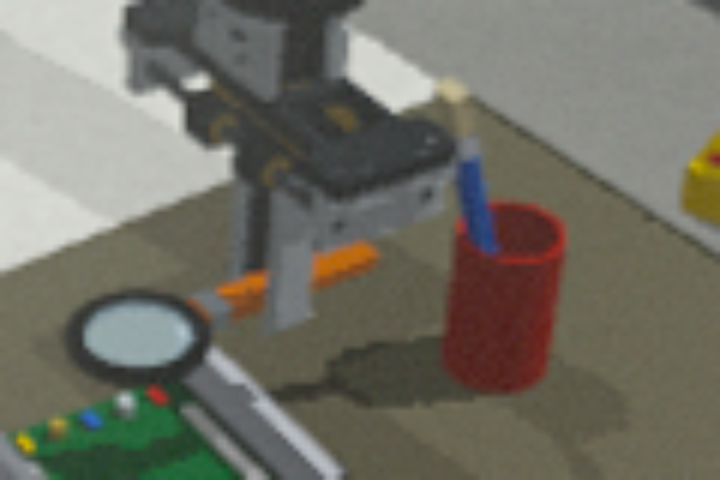

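```bash
python3 -c "
from bench import robot
print(robot.close_job())"
```

```text
the job is handed in; nothing more can be done
None
```

The job is done and handed in at about 20 s.

**Brush:** I gripped it near the bristle end and lifted it off the rails. I turned it upright by pressing it against the clamp's rails, lowered it handle end first into the red cup and let go. The last picture shows it standing bristles up, leaning about 15–20° against the rim.

**Magnifier:** I drew the larger one about 100 mm up the slope and levelled it by pressing it flat on both rails. I then raised it over the chip, and it is still held there.

**Last checks:**
- **Level:** the two cameras put the lens level to about 1°. An earlier scene-view reading gave 2°.
- **Height:** the lens centre is at 0.136–0.138 m, about 10 cm above the chip's top. A check from the two views together gave 0.131 m.
- **Centring:** the lens is within about 2–4 mm of the chip's centre. The cameras disagreed by up to 7 mm in x on single points.
- **Forces:** the highest wrist force I saw was about 18 N, while pressing the magnifier flat on the rails.
- **Other things:** compared with the first top view, everything else looked unmoved by eye, including the small look-alike magnifier. The arm partly hides the screwdriver and the cup in the last top view.

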